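# Lever the press tool open onto its safety catch

### The arm

A 7-joint arm with a two-finger parallel gripper is mounted at the origin on a cart in front of the work surface, level with it; the furniture and walls round the work are solid. World frame = base frame: x ahead of the robot, y to its left, z up, the work surface at z = 0. Lengths are in m, angles in rad, forces in N, time in s.
With the tool pointing down it reaches from about 0.4 to 0.85 m from the base axis. Payload 4.5 kg.
Tool frame: the origin (TCP) lies midway between the tips of the shut fingers; the grasp point (between the pads) lies 19 mm behind it; z points along the fingers, y is the line along which they close (so a half turn about z gives the same grasp; the last joint's range is limited). The gripper opens to 85 mm and grips with 20 to 120 N. Pads are 22 mm wide; open, the fingers measure 114 mm over their backs; the gripper's body (76 mm by 85 mm) begins 54 mm behind the grasp point. The pads swing forward as they close: fully open they stand 13 mm farther back than shut.
Start: joints at [1.135, 0.689, -0.195, 1.565, 0.157, 0.902, -0.215], TCP at [0.283, -0.557, 0.231] pointing down, gripper open.
Joint ranges: [-3.01, 3.01], [-0.46, 2.08], [-1.47, 1.51], [0.13, 2.56], [-1, 4.14], [0.04, 2.09], [-2.66, 2.66]. Speed limits (rad/s): [2.57, 2.57, 3.14, 3.14, 3.14, 3.14, 3.14].

### API

Orientations are given as a rotation vector (axis times angle).
In Python, from rig import * gives the robot as it stands.
- The arm moves only by the shell command python3 -m inch 'ROWS' [OPENING] [FORCE]. ROWS is JSON, a list of rows, each a list of 6 numbers: the shift along the tool's x, y, z in m, then the turn, a rotation vector about the tool's x, y, z in rad. A call has 1 to 20 rows; each row is the pose to reach, as a shift and turn from the pose commanded when the call began, along the tool's axes at that moment; what a row does not reach only later rows make up. A row lasts 1/8 s, in which the tool goes at most 62.5 mm and 10.7 degrees, less where a joint would pass 70% of its speed; a pose out of reach is approached as far as the arm can. A call with a gripper value outside its range is refused whole. OPENING is the finger opening in m, from 0 to 0.0854, set as the call begins (- or left out, the last holds). The fingers move at their own pace and stop on an object; FORCE is the grip in N (left out, the last holds). Time passes only in rows, so rows that repeat a pose let the fingers close. It gives the time, the measured TCP pose, the force, the opening and the grip force at its end, in the units of the state.
- get_state(): the state, without advancing time (a new reading comes with each control period).
- capture(name): name is "side" or "top"; returns the picture (420x560x3 uint8, blue, green, red); there is no depth.
- get_calibration(name): a dict with "mtx" (3x3 intrinsics, pixels), "origin" and "rotation" of the camera in the world. Camera axes: x right, y up, looking along -z (the intrinsics and any distortion apply to the point x, -y, -z); pixel columns grow to the right and rows downward; lengths in m; the calibration is good to about 2 mm. A picture is of the moment at which its call begins. get_calibration takes no time and is no camera call.
- sign_off(): hands the job in; it is judged then, once.
The state is a dict: "t": time; "joint_positions": joint angles; "dq": joint speeds; "joint_torque": joint torques, N m; "eef_pos": TCP position; "tcp_rot": TCP orientation; "force": force on the tool from outside, world axes, zero at the start; "wrist_torque": the same for the moment, N m; "opening": finger opening in m; "gripper_force": force on a finger pad.
Only numpy, scipy, OpenCV 4.12 (cv2) and the standard library are available. Lean on these libraries where they do the work, as an engineer would, in place of code of your own. Each camera call takes 0.05 s, during which the arm holds its last target. There are 200 camera calls.

### The job

Lever the press tool open: put the toe of the pry bar into the notch under the front edge of the heavy blue upper shoe, lay the bar over the fulcrum block and press its handle down until the shoe comes up against its stops, so that the red safety catch springs in under it; stop as soon as you feel the stops and do not strain them. Then ease the shoe down gently onto the catch, draw the bar out and lay it flat on the black mat again. Raise the shoe with the bar only, keep the gripper off the press tool, and leave the fulcrum block and everything else where it is.

Things in the scene. Friction and masses are not known exactly. Their poses are not given: they have to be found in the camera images.
- press_tool: Die set clamped to the bench by a strap on each side; cannot move. Origin: centre of its underside, on the bench; x points from its front to its back, z up. Lower shoe with grey plate under it 130 (x) x 160 (y) x 44 mm, a die block on it, two steel guide pillars at the rear, 156 mm high, with dark stop collars near their tops that limit the rise of the upper shoe.
- die_face (a point): Front face of the die block, at the middle: 32 mm behind the front faces of both shoes. A toe pushed straight into the notch comes up against it. Never moves. In front of it there are 26 mm of free height between lower shoe and notch roof.
- catch_place (a point): Place on the tool's front, 52 mm to its +y side, of the red spring catch (upright finger 8 x 14 x 40 mm in a yellow bracket 17 mm proud of the front). It leans on the upper shoe's front and springs in under the shoe once that has risen 6 to 15 mm; how far differs each time and is not measured. The collars stop the shoe about 1.8 mm higher. On the catch it settles 1 to 2.5 mm lower.
- upper_shoe: Blue steel shoe 130 x 160 x 26 mm with a steel shank on top; slides up and down on the pillars; 2.5 to 3.5 kg, hardly any friction, falls if let go. Origin and axes coincide with press_tool's while shut: its height above that origin is the lift. Underside 66 mm above the bench when shut. The collars are strained when the bar pushes at the shoe with more than 75 N: at the stops the load climbs steeply, some 30 N per mm.
- pry_notch (a point): Middle of the front edge of the notch's roof in the underside of the upper shoe, 70 mm above the bench when shut; moves with the shoe. The notch is 34 mm wide and 4 mm high and runs 36 mm back. Axes as the press tool's: -x points out of the notch.
- fulcrum_block: Loose oak block 36 (x) x 50 (y) x 52 mm, 0.7 kg, with a round steel bar of radius 8 mm let into its top along y; the crest is 60 mm above the bench. Origin: centre of the underside; x and y nearly as the press tool's. Stands ready in front of the notch, crest 28 to 37 mm out from the shoe's front face.
- pry_bar: Pry bar 335 mm long, 0.35 kg. Origin: in the red grip, mid thickness, near the balance point; hold it here. x to the toe, z up as it lies (origin 7 mm above the mat). Grip 24 mm wide (y), 14 thick, x = -65 to 40 mm; then a straight dark shaft 18 wide, 10 thick, on the same centre line; at x = 208 mm it bends up (to +z) by 0.20 rad into the toe, 52 long, 22 wide, 6 thick.
- bar_toe (a point): Tip of the toe, mid thickness: at x = 259, y = 0, z = 10 mm in the pry bar's frame.
- tool_mat: Black rubber mat 350 (x) x 90 (y) x 3 mm fixed on the bench; the bar lies along it. Origin: centre of its underside.
- gear_small: Loose grey gear, 56 mm across, 28 mm high, a bystander. Origin: centre of the underside.
- bearing: Loose ball bearing, 52 mm across, 15 mm high, a bystander. Origin: centre of the underside.
- tape_roll: Loose roll of black tape, 66 mm across, 19 mm high, a bystander. Origin: centre of the underside.
- spanner: Loose combination spanner, 39 x 177 x 8 mm, a bystander. Origin: centre of the underside.

How it is judged:
On the way, in this order (a step that is already met when the one before it is completed fails the run):
1. the bar, bearing on the fulcrum block, carries the upper shoe (contact force between pry_bar and upper_shoe above 12 N and contact force between pry_bar and fulcrum_block above 12 N and distance of upper_shoe from where it was at the start of the episode above 0.003 m), for 0.2 s.
2. the shoe rests on the catch and the bar no longer touches the press tool (distance of upper_shoe from where it was at the start of the episode above 0.003 m and contact force between pry_bar and press_tool below 0.3 N), for 0.3 s.
At the end, for the whole second after the job is handed in: The shoe rests on the catch, at least 3 mm higher than at the start, at rest; the bar lies flat, right way up and at rest on the mat, grip origin within 50 mm and toe within 65 mm of its long centre line, and within 170 and 220 mm of its middle; the fulcrum block stands upright (distance of upper_shoe from where it was at the start of the episode above 0.003 m and linear speed of upper_shoe below 0.01 m/s and height (world z) of pry_bar below 0.018 m and angle between pry_bar's own z axis and vertical below 0.12 rad and linear speed of pry_bar below 0.02 m/s and x of pry_bar in the frame of tool_mat between -0.17 and 0.17 m and y of pry_bar in the frame of tool_mat between -0.05 and 0.05 m and x of bar_toe in the frame of tool_mat between -0.22 and 0.22 m and y of bar_toe in the frame of tool_mat between -0.065 and 0.065 m and angle between fulcrum_block's own z axis and vertical below 0.1 rad); the robot touches nothing.
It fails at once if the stops strained: more than 75 N between pry bar and upper shoe (contact force between pry_bar and upper_shoe above 75 N).
It fails at once if the upper shoe dropped or jerked: faster than 0.12 m/s (linear speed of upper_shoe above 0.12 m/s).
It fails at once if the gripper or arm pressing on the press tool (more than 2 N) (contact force between any of the fingers, the arm and press_tool above 2 N).
It fails at once if the fulcrum block shifted by more than 25 mm (distance of fulcrum_block from where it was at the start of the episode above 0.025 m).
It fails at once if a bystander (gear, bearing, tape roll, spanner) moved by more than 20 mm (distance of any of gear_small, bearing, tape_roll, spanner from where it was at the start of the episode above 0.02 m).
It also fails if it takes over 72 s, if anything falls off the work surface, if the arm or the gripper's body presses on something with over 40 N, if the wrist force passes 120 N, or if a joint passes its speed limit or range.

## Working session

There is one attempt and no reset: what is moved stays moved. The work goes in short steps, Python scripts to look and compute and a shell command to move; the robot and the scene stay as the last step left them, time stands still between calls to the robot, and variables do not carry over. Pictures are saved under pics/ and viewed, at most 10 in all, crops included, and the job is handed in when it is done.

```bash
ls; mkdir -p pics
python3 - <<'E'
from rig import *
import cv2,numpy as np
for n in("side","top"):
    cv2.imwrite(f"pics/{n}0.png",capture(n)); c=get_calibration(n); print(n,c)
s=get_state(); print(s)
E
```

```text
pics
side {'mtx': array([[406.97127697,   0.        , 278.65288818],
       [  0.        , 406.97127697, 212.0944319 ],
       [  0.        ,   0.        ,   1.        ]]), 'origin': array([0.19351259, 0.33562557, 0.55364334]), 'rotation': array([ 0.30967696, -1.31234623, -2.39332643])}
top {'mtx': array([[457.25611393,   0.        , 277.94999961],
       [  0.        , 457.25611393, 213.03147057],
       [  0.        ,   0.        ,   1.        ]]), 'origin': array([ 0.36461021, -0.30743071,  0.93849977]), 'rotation': array([ 0.10811931, -0.13440619, -1.55696019])}
{'t': 0.1, 'joint_positions': array([ 1.13476181,  0.68992832, -0.19447621,  1.56623576,  0.15730655,
        0.90251444, -0.21510182]), 'dq': array([ 0.00255178,  0.00031435, -0.00079227, -0.00228654,  0.00205638,
       -0.00121146, -0.00092252]), 'joint_torque': array([-3.77559336e-03, -5.40610349e+01, -1.27168659e+00, -1.58986509e+01,
        9.33342992e-03,  4.41364653e-03,  6.28836801e-06]), 'eef_pos': array([ 0.28263208, -0.55678612,  0.23054667]), 'tcp_rot': array([-3.05372479e+00, -7.30938270e-01,  8.55341636e-04]), 'force': array([ 0.31549741,  0.32804641, -0.3323298 ]), 'wrist_torque': array([-0.02935916,  0.03315989,  0.03996512]), 'gripper_force': 0.0, 'opening': 0.08549060611474084}
```

View pics/top0.png

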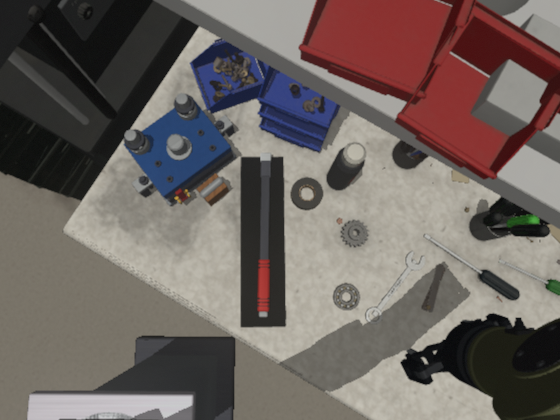

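View pics/side0.png

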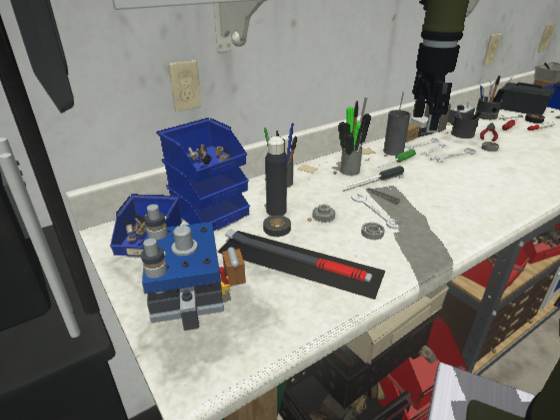

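Top: the press tool is at about (178,155), with the brown fulcrum at (213,188) and the catch at (182,196). The bar lies along the mat with its toe at (266,158) and handle at (263,315). Side: it shows the same layout, tool at (185,270). Next I'll zoom in and localise.

```bash
cat > h.py <<'E'
from rig import *
import cv2,numpy as np
from scipy.spatial.transform import Rotation as R
C={n:get_calibration(n) for n in("side","top")}
def plane(n,uv,z):
    c=C[n];uv=np.atleast_2d(np.asarray(uv,float));M=c["mtx"]
    d=np.c_[(uv[:,0]-M[0,2])/M[0,0],-(uv[:,1]-M[1,2])/M[1,1],-np.ones(len(uv))]
    d=R.from_rotvec(c["rotation"]).apply(d);o=c["origin"]
    return o+d*((z-o[2])/d[:,2])[:,None]
def proj(n,P):
    c=C[n];p=R.from_rotvec(c["rotation"]).inv().apply(np.atleast_2d(P)-c["origin"]);M=c["mtx"]
    return np.c_[M[0,2]+M[0,0]*p[:,0]/-p[:,2],M[1,2]-M[1,1]*p[:,1]/-p[:,2]]
E
python3 - <<'E'
from h import *
t=cv2.imread("pics/top0.png");s=cv2.imread("pics/side0.png")
a=cv2.resize(t[80:230,110:260],(600,600),interpolation=cv2.INTER_CUBIC)
cv2.imwrite("pics/crop1.png",a)
b=cv2.resize(s[195:335,130:270],(600,600),interpolation=cv2.INTER_CUBIC)
cv2.imwrite("pics/crop2.png",b)
hsv=cv2.cvtColor(t,cv2.COLOR_BGR2HSV)
m=cv2.inRange(hsv,(0,150,80),(8,255,255))|cv2.inRange(hsv,(172,150,80),(180,255,255))
m[:220]=0; m[:, :235]=0;m[:,300:]=0
ys,xs=np.nonzero(m); P=plane("top",np.c_[xs,ys],0.017)[:,:2]
r=cv2.minAreaRect(P.astype(np.float32)*1000);print("red",r,len(xs))
m2=(t.max(2)<45).astype(np.uint8); m2[:150]=0;m2[330:]=0;m2[:,:235]=0;m2[:,290:]=0
n,l,st,_=cv2.connectedComponentsWithStats(m2);print(st)
ys,xs=np.nonzero(m2);P=plane("top",np.c_[xs,ys],0.003)[:,:2];print("mat",cv2.minAreaRect(P.astype(np.float32)*1000))
for v in range(150,325,6): print(v,[int(x) for x in t[v,250:282].max(1)])
E
```

```text
red ((363.48199462890625, -294.2033386230469), (23.100749969482422, 98.64569854736328), 89.42910766601562) 542
[[     0      0    560    420 231139]
 [   241    158     20    134   2038]
 [   269    158     15    153   1689]
 [   244    268      1      1      1]
 [   243    270      1      1      1]
 [   283    270      1      1      1]
 [   246    273      1      1      1]
 [   244    274      1      1      1]
 [   242    278      1      1      1]
 [   247    279      1      2      2]
 [   245    282      1      1      1]
 [   248    283      1      1      1]
 [   280    283      4      4      6]
 [   246    284      1      1      1]
 [   247    287      1      1      1]
 [   281    287      2      3      3]
 [   252    290      1      1      1]
 [   281    291      1      1      1]
 [   283    290      1      1      1]
 [   249    293      1      1      1]
 [   282    292      2      2      2]
 [   253    294      1      1      1]
 [   256    294      1      1      1]
 [   253    297      1      1      1]
 [   255    297      1      1      1]
 [   253    299      1      1      1]
 
[... 5033 characters left out ...]
, 45]
300 [45, 45, 46, 45, 45, 45, 45, 100, 143, 167, 174, 172, 170, 170, 168, 167, 165, 150, 122, 79, 43, 44, 45, 45, 44, 45, 45, 45, 45, 45, 46, 45]
306 [46, 45, 45, 44, 46, 45, 46, 71, 106, 137, 147, 147, 146, 144, 143, 141, 135, 108, 76, 55, 43, 45, 45, 45, 43, 45, 45, 46, 45, 46, 46, 45]
312 [45, 44, 44, 45, 45, 45, 44, 44, 65, 115, 139, 141, 142, 142, 142, 137, 122, 82, 44, 46, 45, 46, 45, 45, 45, 45, 45, 45, 46, 45, 45, 46]
318 [45, 44, 44, 45, 45, 44, 45, 44, 45, 46, 44, 45, 44, 45, 45, 45, 44, 45, 45, 45, 45, 45, 44, 45, 45, 45, 45, 45, 45, 45, 45, 45]
324 [44, 44, 43, 44, 43, 44, 44, 45, 45, 43, 44, 44, 44, 45, 44, 44, 44, 45, 45, 44, 44, 44, 44, 45, 44, 45, 44, 45, 45, 45, 45, 46]
```

View pics/crop1.png

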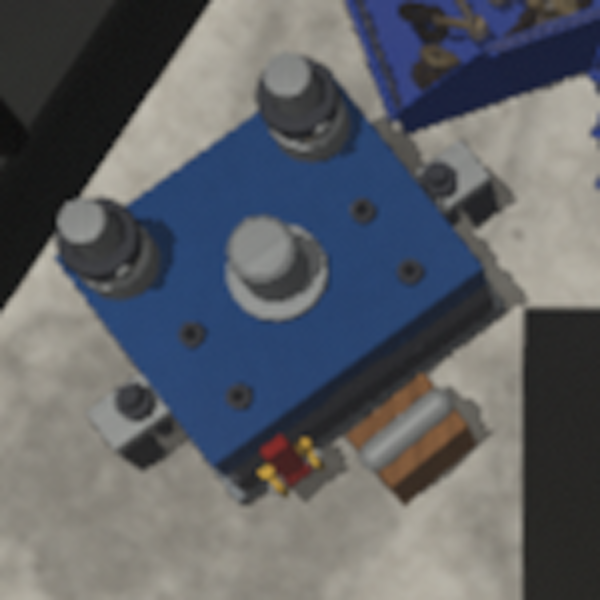

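View pics/crop2.png

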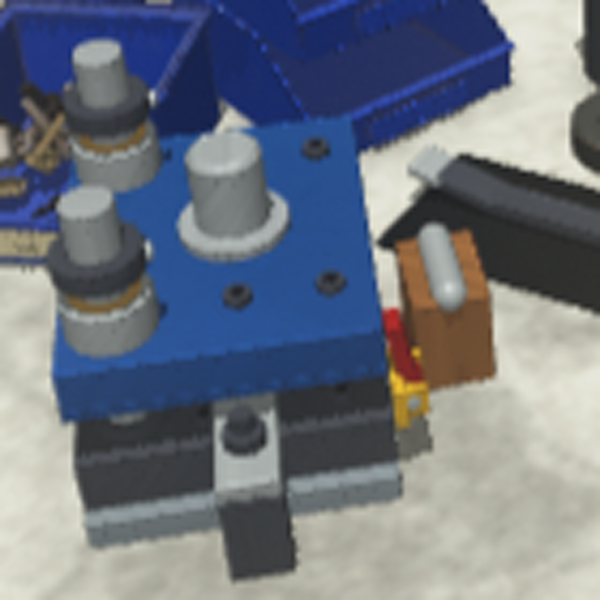

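Crop 1 (top): the shoe's top corners are at about (485,268), (218,468) and (58,255), the fulcrum rod runs (368,460)-(447,397), and the catch is at (288,460). Crop 2 (side): the shoe's front-top edge runs (355,120)-(385,338) and the rod (433,230)-(455,300).

Run:
```python
from h import *
f=lambda L:[(110+(a+.5)/4-.5,80+(b+.5)/4-.5) for a,b in L]
g=lambda L:[(130+(a+.5)*140/600-.5,195+(b+.5)*140/600-.5) for a,b in L]
np.set_printoptions(precision=4,suppress=True)
print("top corners FR FL BL",plane("top",f([(485,268),(218,468),(58,255)]),.092))
print("side corners FR FL BL(bottom z66 FL too)",plane("side",g([(352,120),(384,338),(55,375)]),.092))
print("rod top",plane("top",f([(366,461),(447,397)]),.058), "side",plane("side",g([(433,230),(452,302)]),.058))
print("shoe bolts",plane("top",f([(362,210),(410,270),(192,333),(238,396)]),.092))
print("pillars top",plane("top",f([(285,75),(82,220)]),.156))
# bar centreline: toe (266,~157), edges
t=cv2.imread("pics/top0.png").max(2).astype(float)
L=[]
for v in range(183,260,3):
    r=t[v,250:282];w=np.clip(r-48,0,20);L.append((250+(w*np.arange(32)).sum()/w.sum(),v))
P=plane("top",L,.015);k=np.polyfit(P[:,0],P[:,1],1);print("shaft y=kx+c",k)
print("tip top",plane("top",[(265.3,154.5),(265.3,158)],.023),"butt",plane("top",[(263,316)],.010),"shaft/red",plane("top",[(264,262.5)],.0155))
s=get_state();print(R.from_rotvec(s["tcp_rot"]).as_matrix())
```

```text
top corners FR FL BL [[ 0.6242 -0.2298  0.092 ]
 [ 0.5253 -0.1072  0.092 ]
 [ 0.6277 -0.0263  0.092 ]]
side corners FR FL BL(bottom z66 FL too) [[ 0.6193 -0.2212  0.092 ]
 [ 0.5199 -0.096   0.092 ]
 [ 0.6236 -0.0222  0.092 ]]
rod top [[ 0.5361 -0.171   0.058 ]
 [ 0.5687 -0.2096  0.058 ]] side [[ 0.565  -0.2016  0.058 ]
 [ 0.5301 -0.1609  0.058 ]]
shoe bolts [[ 0.6522 -0.1701  0.092 ]
 [ 0.6227 -0.194   0.092 ]
 [ 0.5903 -0.0918  0.092 ]
 [ 0.56   -0.115   0.092 ]]
pillars top [[ 0.693  -0.1438  0.156 ]
 [ 0.624  -0.0572  0.156 ]]
shaft y=kx+c [-0.0042 -0.2923]
tip top [[ 0.6295 -0.2949  0.023 ]
 [ 0.6221 -0.295   0.023 ]] butt [[ 0.3023 -0.2946  0.01  ]] shaft/red [[ 0.4077 -0.2952  0.0155]]
[[ 0.8916  0.4528 -0.0009]
 [ 0.4528 -0.8916  0.0014]
 [-0.0002 -0.0017 -1.    ]]
```

```bash
python3 -m inch '[[0.195,-0.196,0.12,0,0,0.47],[0.195,-0.196,0.12,0,0,0.47],[0.195,-0.196,0.12,0,0,0.47],[0.195,-0.196,0.12,0,0,0.47],[0.195,-0.196,0.12,0,0,0.47],[0.195,-0.196,0.12,0,0,0.47],[0.195,-0.196,0.12,0,0,0.47],[0.195,-0.196,0.12,0,0,0.47]]' 0.0854 60
python3 - <<'E'
from h import *
np.set_printoptions(precision=4,suppress=True)
t=capture("top");s=capture("side");cv2.imwrite("pics/t1.png",t);cv2.imwrite("pics/s1.png",s)
S=get_state();print(S["eef_pos"],S["tcp_rot"],S["t"],S["joint_positions"])
for n in C: print(n,proj(n,S["eef_pos"]))
a=cv2.resize(t[200:330,190:320],(520,520));b=cv2.resize(s[180:310,260:430],(680,520))
cv2.imwrite("pics/c3.png",cv2.resize(np.hstack([a,b]),(800,347)))
E
```

```text
t: 1.1
eef_pos: [0.3678, -0.296, 0.1117]
tcp_rot: [3.14, -0.004, 0.001]
force: [-0.6, -0.1, -0.1]
opening: 0.0856
gripper_force: 0.0
[ 0.3678 -0.2957  0.1117] [ 3.1404 -0.0042  0.0012] 1.2 [ 0.5815  0.7092 -0.0039  2.131   0.0105  0.3002 -1.005 ]
side [[342.5658 226.1177]]
top [[263.3265 282.4074]]
```

View pics/c3.png

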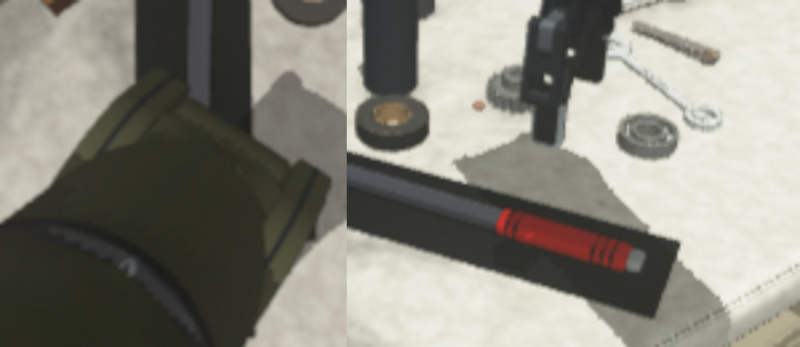

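The left pane has the arm hiding the grip. The right pane shows the near finger tip at side pixel of about (335.5,232) above the mat, with the red grip below it.

Run:
```python
from h import *
np.set_printoptions(precision=4,suppress=True)
print(proj("side",[[.368,-.251,.125],[.368,-.341,.125],[.368,-.251,.112],[.379,-.253,.125],[.357,-.253,.125]]))
s=cv2.imread("pics/side0.png");hsv=cv2.cvtColor(s,cv2.COLOR_BGR2HSV)
m=cv2.inRange(hsv,(0,150,80),(8,255,255))|cv2.inRange(hsv,(172,150,80),(180,255,255))
m[:250]=0;m[290:]=0;m[:,:300]=0;m[:,385:]=0
ys,xs=np.nonzero(m);P=plane("side",np.c_[xs,ys],.015)[:,:2]*1000;print(cv2.minAreaRect(P.astype(np.float32)),cv2.boundingRect(m))
k=(s.max(2)<60).astype(np.uint8);k[:225]=0;k[300:]=0;k[:,:215]=0;k[:,390:]=0
n,l,st,_=cv2.connectedComponentsWithStats(k);i=st[1:,4].argmax()+1
c=max(cv2.findContours((l==i).astype(np.uint8),0,1)[0],key=cv2.contourArea)
P=plane("side",c[:,0],.003)[:,:2]*1000;print("mat",cv2.minAreaRect(P.astype(np.float32)),st[i])
```

```text
[[335.1732 232.605 ]
 [350.2963 208.9041]
 [334.6819 238.3962]
 [329.8246 230.5308]
 [341.318  233.5478]]
((361.7304382324219, -286.85693359375), (32.072166442871094, 102.31336212158203), 89.78569030761719) (316, 258, 51, 23)
mat ((454.4912109375, -285.8624572753906), (346.6522521972656, 86.99512481689453), 1.3079564571380615) [ 219  232  166   67 2777]
```

```bash
python3 -m inch '[[0.002,-0.004,0.05,0,0,0],[0.002,-0.004,0.08,0,0,0],[0.002,-0.004,0.098,0,0,0],[0.002,-0.004,0.105,0,0,0],[0.002,-0.004,0.105,0,0,0],[0.002,-0.004,0.105,0,0,0]]' 
python3 -m inch '[[0,0,0,0,0,0],[0,0,0,0,0,0],[0,0,0,0,0,0],[0,0,0,0,0,0],[0,0,0,0,0,0],[0,0,0,0,0,0],[0,0,0,0,0,0],[0,0,0,0,0,0]]' 0.01 100
```

```text
t: 1.95
eef_pos: [0.3705, -0.2908, 0.007]
tcp_rot: [3.141, -0.001, 0.002]
force: [0.3, -0.6, -0.7]
opening: 0.0851
gripper_force: 0.0
t: 2.95
eef_pos: [0.3704, -0.2907, 0.0069]
tcp_rot: [3.141, -0.001, 0.001]
force: [-0.3, -1.1, 7.7]
opening: 0.0213
gripper_force: 98.5
```

```bash
python3 -m inch '[[0,0,-0.03,0,0,0],[0,0,-0.08,0,0,0],[0,0.02,-0.13,0,0,0],[-0.03,0.06,-0.15,0,0,0],[-0.047,0.072,-0.15,0,0,-0.17],[-0.047,0.072,-0.15,0,0,-0.34],[-0.047,0.072,-0.15,0,0,-0.5],[-0.047,0.072,-0.15,0,0,-0.65],[-0.047,0.072,-0.15,0,0,-0.674],[-0.047,0.072,-0.15,0,0,-0.674],[-0.047,0.072,-0.15,0,0,-0.674]]'
python3 - <<'E'
from h import *
np.set_printoptions(precision=4,suppress=True)
t=capture("top");s=capture("side");cv2.imwrite("pics/t2.png",t);cv2.imwrite("pics/s2.png",s)
S=get_state();p=S["eef_pos"];M=R.from_rotvec(S["tcp_rot"]).as_matrix();print(p,M,S["force"])
tip=p+M@[.259,0,-.013];print("tip pred",tip)
for n in C: print(n,proj(n,tip), proj(n,p+M@[.04,0,-.010]))
a=cv2.resize(t[130:260,150:280],(520,520),interpolation=2);b=cv2.resize(s[190:320,190:360],(680,520),interpolation=2)
cv2.imwrite("pics/c4.png",cv2.resize(np.hstack([a,b]),(800,347)))
E
```

```text
t: 4.32
eef_pos: [0.323, -0.3621, 0.1562]
tcp_rot: [-2.965, -1.037, 0.0]
force: [0.5, -0.2, -2.0]
opening: 0.0211
gripper_force: 99.3
[ 0.3231 -0.3622  0.1563] [[ 0.7819  0.6234 -0.0002]
 [ 0.6234 -0.7819 -0.0001]
 [-0.0002 -0.0001 -1.    ]] [ 0.052   0.2295 -3.0442]
tip pred [ 0.5256 -0.2007  0.1692]
side [[244.7702 205.3741]] [[358.4973 193.1587]]
top [[208.6286 188.5691]] [[287.6646 290.6554]]
```

View pics/c4.png

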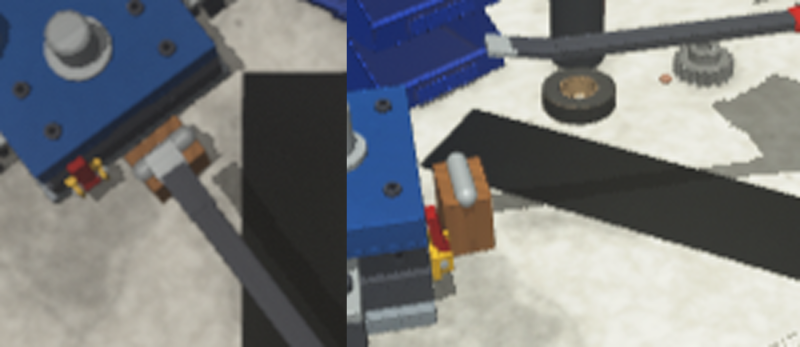

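The toe tip is at about top (207,187.5) and side (243.4,206.9), within 2 px of prediction, so the grasp is good. I'll triangulate the tip, the rod and the shoe's front corners together.

```bash
cat >> h.py <<'E'
from scipy.optimize import least_squares
def tri(ut,us,x0=(.55,-.18,.08)):
    r=least_squares(lambda P:np.r_[proj("top",P)[0]-ut,proj("side",P)[0]-us],x0);return r.x,np.abs(r.fun).max()
E
python3 - <<'E'
from h import *
np.set_printoptions(precision=4,suppress=True)
f=lambda a,b:np.array((110+(a+.5)/4-.5,80+(b+.5)/4-.5))
g=lambda a,b:np.array((130+(a+.5)*140/600-.5,195+(b+.5)*140/600-.5))
T={"tip":(np.array((207,187.5)),np.array((243.4,206.9))),
"FR":(f(485,268),g(352,120)),"FL":(f(218,468),g(384,338)),"BL":(f(58,255),g(55,375)),
"rodL":(f(366,461),g(452,302)),"rodR":(f(447,397),g(433,230)),
"boltFR":(f(410,270),g(315,148)),"boltFL":(f(238,396),g(331,283)),"boltRL":(f(192,333),g(238,295)),"p1":(f(285,75),g(97,48)),"p2":(f(82,220),g(85,195))}
for k,(a,b) in T.items(): print(k,*tri(a,b))
# pixel probes for edges
E
```

```text
tip [ 0.5274 -0.1977  0.1673] 0.26803691144712616
FR [ 0.626  -0.2293  0.0852] 0.17670916821867877
FL [ 0.5269 -0.105   0.0824] 0.0997237796092918
BL [ 0.6282 -0.0254  0.0878] 0.38890792868943436
rodL [ 0.5371 -0.17    0.0489] 0.40332671411789534
rodR [ 0.5701 -0.2089  0.0513] 0.04590270675055308
boltFR [ 0.6223 -0.1942  0.092 ] 0.24358882226326273
boltFL [ 0.5593 -0.1153  0.0922] 0.3389913677516745
boltRL [ 0.5895 -0.0922  0.0922] 0.36757044846277154
p1 [ 0.6932 -0.1437  0.1555] 0.02501671729137911
p2 [ 0.6243 -0.0569  0.1554] 0.09063648229499677
```

```bash
cat >> h.py <<'E'
F=np.array([.5746,-.168,0]);YAW=.675;T=np.array([.262,0,-.012])
X=np.array([np.cos(YAW),np.sin(YAW),0]);Y=np.array([-X[1],X[0],0])
def target(d,z,th,lat=0,T=T):
    "row (in current tool axes) that puts toe tip at depth d, height z, shaft nose-down th"
    S=get_state();Rc=R.from_rotvec(S["tcp_rot"]);
    Rt=R.from_matrix(np.c_[X,-Y,[0,0,-1]])*R.from_rotvec([0,-th,0])
    tip=F+d*X+lat*Y+[0,0,z];p=tip-Rt.apply(T)
    return np.r_[Rc.inv().apply(p-S["eef_pos"]),(Rc.inv()*Rt).as_rotvec()],p
E
python3 - <<'E'
from h import *
np.set_printoptions(precision=4,suppress=True)
print(target(-.06,.0707,.345)); print(target(-.06,.11,.345))
E
```

```text
(array([ 0.0071,  0.0056,  0.0083, -0.0004, -0.3448, -0.0018]), array([ 0.3321, -0.3621,  0.148 ]))
(array([ 0.0071,  0.0056, -0.031 , -0.0004, -0.3448, -0.0018]), array([ 0.3321, -0.3621,  0.1873]))
```

```bash
python3 -m inch '[[0.007,0.006,-0.006,0,-0.15,0],[0.007,0.006,-0.006,0,-0.30,0],[0.007,0.006,-0.006,0,-0.345,0],[0.007,0.006,-0.006,0,-0.345,0],[0.007,0.006,-0.006,0,-0.345,0],[0.007,0.006,-0.006,0,-0.345,0]]'
python3 - <<'E'
from h import *
np.set_printoptions(precision=4,suppress=True)
t=capture("top");s=capture("side");cv2.imwrite("pics/t3.png",t);cv2.imwrite("pics/s3.png",s)
S=get_state();p=S["eef_pos"];M=R.from_rotvec(S["tcp_rot"]).as_matrix();print(p,M,S["force"])
tip=p+M@T;print("tip pred",tip)
for n in C: print(n,proj(n,tip))
a=cv2.resize(t[150:230,170:250],(480,480),interpolation=2);b=cv2.resize(s[210:310,180:280],(480,480),interpolation=2)
cv2.imwrite("pics/c5.png",cv2.resize(np.hstack([a,b]),(800,400)))
E
```

```text
t: 5.18
eef_pos: [0.3313, -0.3633, 0.1626]
tcp_rot: [2.822, 0.984, -0.491]
force: [0.8, 0.3, -3.8]
opening: 0.0209
gripper_force: 99.3
[ 0.3316 -0.3632  0.1625] [[ 0.7368  0.6224 -0.2641]
 [ 0.5857 -0.7827 -0.2105]
 [-0.3378  0.0004 -0.9412]] [ 1.0726  0.0359 -3.687 ]
tip pred [ 0.5278 -0.2072  0.0853]
side [[247.637  240.5198]]
top [[217.9821 196.6209]]
```

View pics/c5.png

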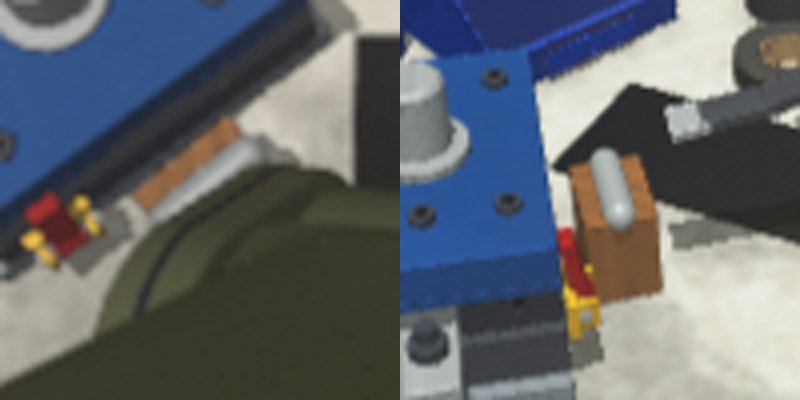

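Side: the toe tip is at about (248,240.5), matching the prediction (247.6,240.5). I'll compute the insertion.

Run:
```python
from h import *
np.set_printoptions(precision=4,suppress=True)
for d in(-.05,-.03,0,.015,.027): print(d,target(d,.062-.145*d,.345,.0)[0])
```

```text
-0.05 [ 0.0158 -0.0006  0.0113 -0.0007 -0.0005 -0.0032]
-0.03 [ 0.0356 -0.0007  0.0073 -0.0007 -0.0005 -0.0032]
0 [ 0.0653 -0.0008  0.0012 -0.0007 -0.0005 -0.0032]
0.015 [ 0.0802 -0.0008 -0.0018 -0.0007 -0.0005 -0.0032]
0.027 [ 0.092  -0.0008 -0.0042 -0.0007 -0.0005 -0.0032]
```

```bash
python3 -m inch '[[0.008,-0.001,0.006,0,0,-0.003],[0.016,-0.001,0.011,0,0,-0.003],[0.026,-0.001,0.009,0,0,-0.003],[0.036,-0.001,0.007,0,0,-0.003],[0.046,-0.001,0.005,0,0,-0.003],[0.056,-0.001,0.003,0,0,-0.003],[0.065,-0.001,0.001,0,0,-0.003],[0.065,-0.001,0.001,0,0,-0.003],[0.065,-0.001,0.001,0,0,-0.003]]'
python3 - <<'E'
from h import *
np.set_printoptions(precision=4,suppress=True)
s=capture("side");cv2.imwrite("pics/s4.png",s)
S=get_state();p=S["eef_pos"];M=R.from_rotvec(S["tcp_rot"]).as_matrix();print(p,S["force"],S["wrist_torque"])
tip=p+M@T;print("tip pred",tip,"d,lat",(tip-F)@X,(tip-F)@Y,proj("side",[tip,tip-M@[0.05,0,0.01]]))
b=cv2.resize(s[220:300,190:290],(750,600),interpolation=2)
cv2.imwrite("pics/c6.png",b)
E
```

```text
t: 6.4
eef_pos: [0.3787, -0.3241, 0.1395]
tcp_rot: [2.819, 0.991, -0.493]
force: [0.1, -0.0, -3.3]
opening: 0.0209
gripper_force: 99.3
[ 0.3786 -0.3242  0.1395] [-0.5637 -0.698  -2.8697] [ 0.3332 -0.4016 -0.0419]
tip pred [ 0.574  -0.1674  0.062 ] d,lat -8.077768201627688e-05 0.000788830132441341 [[217.162  255.1519]
 [238.8107 241.0984]]
```

View pics/c6.png

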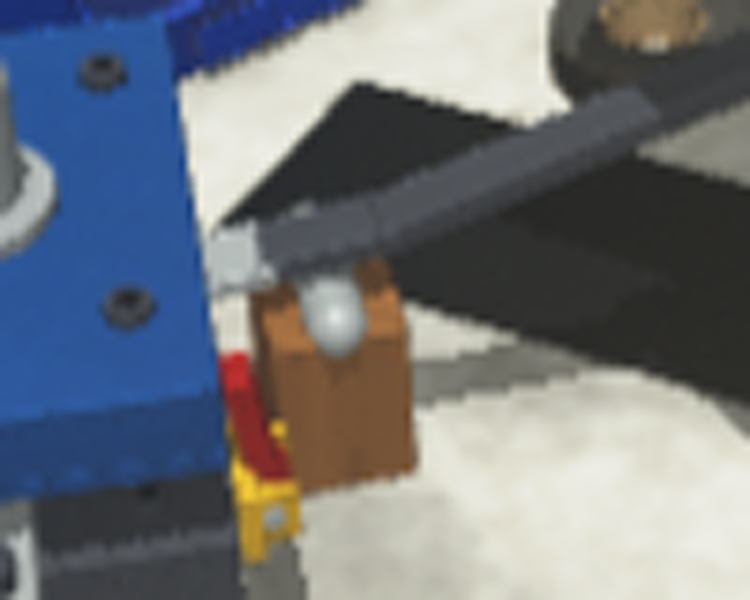

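The toe lies over the rod and has just passed under the shoe's front edge at (212,270), with no contact force. I'll push in further.

```bash
python3 -m inch '[[0.007,0,-0.0014,0,0,0],[0.014,0,-0.0028,0,0,0],[0.02,0,-0.004,0,0,0],[0.026,0,-0.005,0,0,0],[0.026,0,-0.005,0,0,0],[0.026,0,-0.005,0,0,0]]'
python3 - <<'E'
from h import *
np.set_printoptions(precision=4,suppress=True)
S=get_state();p=S["eef_pos"];Rc=R.from_rotvec(S["tcp_rot"]);print(p,S["force"],S["wrist_torque"])
tip=p+Rc.apply(T);print("tip",tip,"d",(tip-F)@X)
# pivot the bar about the crest: rows for handle-down rotation a about shaft point tool(.203,0,-.002), after lowering
c=np.array([.203,0,-.002])
print("crest pt",p+Rc.apply(c), "out",-(p+Rc.apply(c)-F)@X)
for a in(.05,.1,.15,.2,.25,.3,.35,.4,.45,.5):
    q=c+np.array([0,0,.003]); r=R.from_rotvec([0,a,0]); print(a,q-r.apply(c))
E
```

```text
t: 7.2
eef_pos: [0.3993, -0.3076, 0.1353]
tcp_rot: [2.819, 0.992, -0.492]
force: [0.6, 0.5, -3.2]
opening: 0.0212
gripper_force: 99.3
[ 0.3993 -0.3076  0.1353] [ 0.5775  0.4641 -3.2178] [ 0.3151 -0.4259 -0.0292]
tip [ 0.5947 -0.1507  0.0579] d 0.02649372708987719
crest pt [ 0.5488 -0.1876  0.0685] out 0.032406035942177204
0.05 [0.0004 0.     0.0131]
0.1 [0.0012 0.     0.0233]
0.15 [0.0026 0.     0.0333]
0.2 [0.0044 0.     0.0433]
0.25 [0.0068 0.     0.0532]
0.3 [0.0097 0.     0.0629]
0.35 [0.013  0.     0.0725]
0.4 [0.0168 0.     0.0819]
0.45 [0.0211 0.     0.0911]
0.5 [0.0258 0.     0.1001]
```

```bash
python3 -m inch '[[0.0004,0,0.013,0,0.05,0],[0.0012,0,0.0233,0,0.1,0],[0.0026,0,0.0333,0,0.15,0],[0.0035,0,0.038,0,0.175,0],[0.0035,0,0.038,0,0.175,0],[0.0035,0,0.038,0,0.175,0]]'
cat > st.py <<'E'
from h import *
np.set_printoptions(precision=4,suppress=True)
S=get_state();p=S["eef_pos"];Rc=R.from_rotvec(S["tcp_rot"]);print(p,S["force"],S["wrist_torque"],S["t"])
tip=p+Rc.apply(T);print("tip",tip,"d",(tip-F)@X,"tilt",np.arcsin(-Rc.as_matrix()[2,0]), "crestpt z",(p+Rc.apply([.203,0,-.002]))[2])
c=np.array([.203,0,-.002])
for a in(.02,.04,.06,.08,.1,.12):
    print(a,c-R.from_rotvec([0,a,0]).apply(c))
E
python3 st.py
```

```text
t: 7.95
eef_pos: [0.3928, -0.3132, 0.0985]
tcp_rot: [2.901, 1.022, -0.247]
force: [1.0, 0.3, -2.8]
opening: 0.0209
gripper_force: 99.3
[ 0.3928 -0.3132  0.0985] [ 0.9996  0.312  -2.7629] [ 0.1145 -0.2054  0.022 ] 7.95
tip [ 0.5956 -0.15    0.0661] d 0.02760056759920759 tilt 0.16983829263167236 crestpt z 0.06618819656293756
0.02 [0.0001 0.     0.0041]
0.04 [0.0002 0.     0.0081]
0.06 [0.0005 0.     0.0122]
0.08 [0.0008 0.     0.0162]
0.1 [0.0012 0.     0.0203]
0.12 [0.0017 0.     0.0243]
```

```bash
python3 -m inch '[[0,0,0.0035,0,0.01,0],[0.0001,0,0.0056,0,0.02,0],[0.0002,0,0.0096,0,0.04,0],[0.0002,0,0.0096,0,0.04,0],[0.0002,0,0.0096,0,0.04,0]]';python3 st.py | head -2
python3 -m inch '[[0.0001,0,0.0041,0,0.02,0],[0.0002,0,0.0081,0,0.04,0],[0.0002,0,0.0081,0,0.04,0],[0.0002,0,0.0081,0,0.04,0]]';python3 st.py | head -2
```

```text
t: 8.57
eef_pos: [0.3918, -0.3141, 0.0891]
tcp_rot: [2.918, 1.028, -0.188]
force: [2.2, 2.5, 0.6]
opening: 0.0209
gripper_force: 99.8
[ 0.3918 -0.3141  0.0891] [2.1847 2.4958 0.5851] [ 0.5336 -0.5473  0.0424] 8.575
tip [ 0.5955 -0.1503  0.0673] d 0.027415682378628282 tilt 0.1287834367662203 crestpt z 0.06497477568712459
t: 9.07
eef_pos: [0.3908, -0.3149, 0.0807]
tcp_rot: [2.933, 1.032, -0.131]
force: [3.5, 3.7, 3.2]
opening: 0.0204
gripper_force: 100.1
[ 0.3908 -0.3149  0.0807] [3.5236 3.6891 3.1773] [ 0.6048 -0.7138  0.0687] 9.075
tip [ 0.5951 -0.1508  0.0694] d 0.026766808548908345 tilt 0.08890267902131677 crestpt z 0.06470212381404691
```

```bash
python3 -m inch '[[0.0007,0,0.0041,0,0.02,0],[0.0012,0,0.0081,0,0.04,0],[0.0012,0,0.0081,0,0.04,0],[0.0012,0,0.0081,0,0.04,0]]';python3 st.py | head -2
python3 -m inch '[[0.0005,0,0.0041,0,0.02,0],[0.001,0,0.0081,0,0.04,0],[0.001,0,0.0081,0,0.04,0],[0.001,0,0.0081,0,0.04,0]]';python3 st.py | head -2
```

```text
t: 9.57
eef_pos: [0.3901, -0.3149, 0.0725]
tcp_rot: [2.948, 1.036, -0.076]
force: [0.7, 1.4, 3.5]
opening: 0.021
gripper_force: 100.1
[ 0.3901 -0.3149  0.0725] [0.7067 1.3996 3.4769] [ 0.2532 -0.2404  0.0044] 9.575
tip [ 0.5947 -0.1509  0.0712] d 0.026397900703368827 tilt 0.050883148984112926 crestpt z 0.06417932331478246
t: 10.07
eef_pos: [0.3898, -0.3149, 0.0645]
tcp_rot: [2.962, 1.04, -0.019]
force: [-1.9, -1.3, 3.1]
opening: 0.0212
gripper_force: 100.1
[ 0.3898 -0.3149  0.0645] [-1.9486 -1.2926  3.0859] [-0.3682  0.2775  0.0267] 10.075
tip [ 0.5944 -0.151   0.0732] d 0.02608315497213881 tilt 0.012473327005640586 crestpt z 0.06392418240181111
```

```bash
for i in 1; do python3 -m inch '[[0,0,0.0025,0,0.012,0],[0,0,0.0025,0,0.012,0],[0,0,0.0025,0,0.012,0]]' >/dev/null;python3 st.py | head -2
python3 -m inch '[[0,0,0.002,0,0.01,0],[0,0,0.002,0,0.01,0],[0,0,0.002,0,0.01,0]]' >/dev/null;python3 st.py | head -2; done
```

```text
[ 0.3899 -0.3148  0.0619] [-4.5441 -3.3906  3.9227] [-0.8187  0.8482 -0.0079] 10.45
tip [ 0.5944 -0.151   0.0739] d 0.02609045089394713 tilt -9.26387468083843e-05 crestpt z 0.06390268389357952
[ 0.39   -0.3147  0.06  ] [-4.3311 -3.9398  3.6734] [-0.8309  1.0226  0.0376] 10.825
tip [ 0.5944 -0.151   0.0746] d 0.026069471065286485 tilt -0.010035655792142809 crestpt z 0.06399111990298868
```

```bash
python3 -m inch '[[-0.0008,0,0.002,0,0.01,0],[-0.0008,0,0.002,0,0.01,0],[-0.0008,0,0.002,0,0.01,0]]' >/dev/null;python3 st.py | head -2
python3 -m inch '[[-0.0005,0,0.002,0,0.01,0],[-0.0005,0,0.002,0,0.01,0],[-0.0005,0,0.002,0,0.01,0]]' >/dev/null;python3 st.py | head -2
```

```text
[ 0.3902 -0.3147  0.058 ] [-4.0806 -3.2982  3.7338] [-0.6338  0.8857 -0.0023] 11.2
tip [ 0.5943 -0.1509  0.0756] d 0.02602566312385596 tilt -0.02117141367662623 crestpt z 0.0643065497007117
[ 0.3904 -0.3147  0.056 ] [-1.361  -1.9208  4.6049] [-0.408   0.6635  0.0218] 11.575
tip [ 0.5942 -0.1509  0.0764] d 0.026002565006992377 tilt -0.0320654846475446 crestpt z 0.06453477567994578
```

```bash
python3 -m inch '[[-0.0005,0,0.002,0,0.01,0],[-0.0005,0,0.002,0,0.01,0],[-0.0005,0,0.002,0,0.01,0]]' >/dev/null;python3 st.py | head -2
python3 - <<'E'
from h import *
s=capture("side");cv2.imwrite("pics/s5.png",s)
cv2.imwrite("pics/c7.png",cv2.resize(np.hstack([cv2.imread("pics/s4.png")[220:300,150:250],s[220:300,150:250]]),(800,320),interpolation=2))
E
```

```text
[ 0.3906 -0.3148  0.054 ] [-1.4454 -0.724   5.0132] [-0.2318  0.347   0.0815] 11.95
tip [ 0.5941 -0.151   0.0772] d 0.025842192039967748 tilt -0.042815567266492716 crestpt z 0.06472667233684186
```

View pics/c7.png

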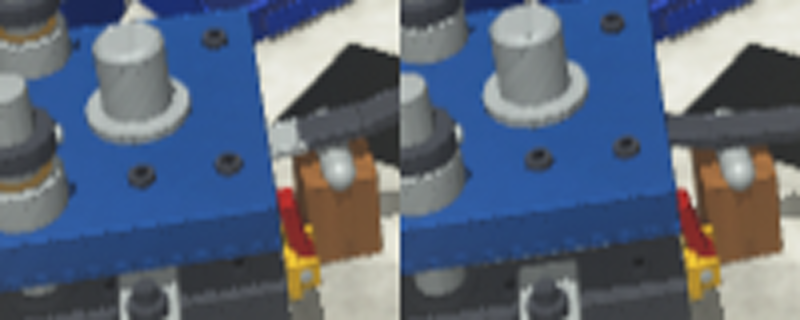

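The shoe's bolts have moved up about 4 px (around 9 mm), and the pillar gap under the dark collars is nearly closed. The catch is still leaning outward. I'll keep going in small steps.

```bash
cat > lift.py <<'E'
from h import *
s=capture("side");hsv=cv2.cvtColor(s,cv2.COLOR_BGR2HSV)
m=cv2.inRange(hsv,(0,150,60),(8,255,255))|cv2.inRange(hsv,(172,150,60),(180,255,255));m[:250]=0;m[300:]=0;m[:,:200]=0;m[:,245:]=0
ys,xs=np.nonzero(m)
print("red",len(xs),xs.mean().round(2),ys.mean().round(2))
E
python3 lift.py; python3 -m inch '[[-0.0002,0,0.002,0,0.01,0],[-0.0002,0,0.002,0,0.01,0],[-0.0002,0,0.002,0,0.01,0]]' >/dev/null;python3 st.py | head -2;python3 lift.py
```

```text
red 66 223.03 276.73
[ 0.3906 -0.3149  0.0521] [1.4018 1.1831 4.6021] [ 0.1017 -0.0088  0.0875] 12.425
tip [ 0.594  -0.1513  0.078 ] d 0.02555496563017781 tilt -0.053087712394599924 crestpt z 0.06483539197350892
red 66 223.03 276.73
```

```bash
python3 -m inch '[[-0.0002,0,0.002,0,0.01,0],[-0.0002,0,0.002,0,0.01,0],[-0.0002,0,0.002,0,0.01,0]]' >/dev/null;python3 st.py | head -2;python3 lift.py
```

```text
[ 0.3909 -0.315   0.0505] [0.8239 2.6025 9.8226] [ 0.2292 -0.0292  0.0485] 12.85
tip [ 0.594  -0.1515  0.0792] d 0.025447083850960582 tilt -0.0635544879386791 crestpt z 0.0654272835534431
red 66 223.03 276.73
```

```bash
python3 -m inch '[[-0.0002,0,0.002,0,0.01,0],[-0.0002,0,0.002,0,0.01,0],[-0.0002,0,0.002,0,0.01,0]]' >/dev/null;python3 st.py | head -2;python3 lift.py
```

```text
[ 0.3912 -0.315   0.0491] [-0.5129  1.6331 15.8812] [0.4949 0.0323 0.1199] 13.275
tip [ 0.594  -0.1517  0.0804] d 0.025326005795286936 tilt -0.07389815124284992 crestpt z 0.06604653704235795
red 66 223.03 276.73
```

```bash
python3 -m inch '[[0,0,-0.001,0,-0.005,0],[0,0,-0.001,0,-0.005,0]]' >/dev/null;python3 st.py | head -2
python3 - <<'E'
from h import *
s=capture("side");t=capture("top");cv2.imwrite("pics/s6.png",s);cv2.imwrite("pics/t6.png",t)
s4=cv2.imread("pics/s4.png")
r=lambda i:cv2.resize(i,(400,400),interpolation=2)
cv2.imwrite("pics/c8.png",np.hstack([r(s4[250:300,195:245]),r(s[250:300,195:245])]))
for n,i in(("s0",cv2.imread("pics/side0.png")),("s4",s4),("s5",cv2.imread("pics/s5.png")),("s6",s)):
    h=cv2.cvtColor(i,cv2.COLOR_BGR2HSV);m=cv2.inRange(h,(0,150,60),(6,255,255));m[:250]=0;m[300:]=0;m[:,:200]=0;m[:,245:]=0
    print(n,cv2.boundingRect(m),m.sum()/255)
E
```

```text
[ 0.391  -0.315   0.0499] [ 1.1269  1.3311 11.6805] [ 0.3836 -0.0457  0.1161] 13.575
tip [ 0.5939 -0.1515  0.0798] d 0.025371140637696195 tilt -0.06864982163330582 crestpt z 0.06579111587837158
s0 (220, 267, 9, 17) 69.0
s4 (220, 267, 9, 17) 68.0
s5 (220, 268, 9, 16) 59.0
s6 (220, 268, 9, 16) 60.0
```

View pics/c8.png

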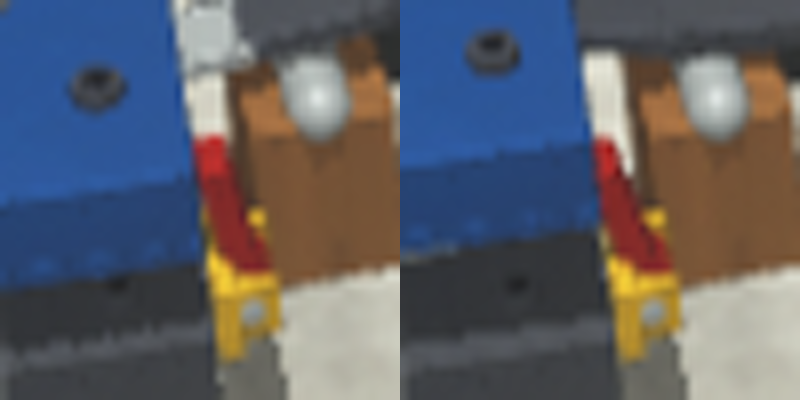

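Compared with before, the light top of the red finger has moved about 1.5 px in behind the shoe's front plane (right panel, (605,155)). The force rise shows the stops were felt. I'll ease down and see whether the catch takes the load.

```bash
python3 -m inch '[[0,0,-0.001,0,-0.005,0],[0,0,-0.002,0,-0.01,0],[0,0,-0.003,0,-0.015,0],[0,0,-0.004,0,-0.02,0],[0,0,-0.004,0,-0.02,0]]' >/dev/null;python3 st.py | head -2
python3 -m inch '[[0,0,-0.001,0,-0.005,0],[0,0,-0.002,0,-0.01,0],[0,0,-0.003,0,-0.015,0],[0,0,-0.004,0,-0.02,0],[0,0,-0.004,0,-0.02,0]]' >/dev/null;python3 st.py | head -2
python3 -m inch '[[0,0,-0.001,0,-0.005,0],[0,0,-0.002,0,-0.01,0],[0,0,-0.003,0,-0.015,0],[0,0,-0.004,0,-0.02,0],[0,0,-0.004,0,-0.02,0]]' >/dev/null;python3 st.py | head -2
```

```text
[ 0.3905 -0.3151  0.0531] [3.2943 2.1983 5.0513] [ 0.5359 -0.503   0.0879] 14.3
tip [ 0.5939 -0.1513  0.0777] d 0.02547153347336081 tilt -0.048432304796076464 crestpt z 0.06488313566382609
[ 0.3901 -0.3154  0.057 ] [4.3668 4.7796 3.0495] [ 0.7294 -0.8018  0.0539] 14.925
tip [ 0.5939 -0.1514  0.0763] d 0.025398468726783155 tilt -0.027937360453724594 crestpt z 0.06466795019765502
[ 0.3898 -0.3155  0.0609] [4.9091 3.1757 2.3864] [ 0.7264 -0.8826  0.0522] 15.55
tip [ 0.5939 -0.1514  0.075 ] d 0.02538982494752573 tilt -0.007757211245272888 crestpt z 0.06451178306427625
```

```bash
cat > sh.py <<'E'
from h import *
s=capture("side")
def patch(i): return np.float32(cv2.cvtColor(i,cv2.COLOR_BGR2GRAY)[225:300,150:215])
ref=patch(cv2.imread("pics/side0.png"))[10:55,5:60]
def off(i):
    r=cv2.matchTemplate(patch(i),ref,cv2.TM_CCOEFF_NORMED);_,v,_,(x,y)=cv2.minMaxLoc(r)
    def sub(a,b,c): return .5*(a-c)/(a-2*b+c)
    dy=sub(r[y-1,x],r[y,x],r[y+1,x]) if 0<y<r.shape[0]-1 else 0
    return 10-y-dy,v
k=abs(proj("side",[.57,-.14,.092])[0,1]-proj("side",[.57,-.14,.102])[0,1])/10
for n in("side0","s4","s5","s6"):print(n,off(cv2.imread(f"pics/{n}.png"))[0]/k)
print("now",off(s)[0]/k)
E
python3 sh.py;python3 lift.py
```

```text
side0 -0.0019708399059298345
s4 -0.007302704801609692
s5 8.934846318236634
s6 9.353363938721458
now 7.256269527201062
red 66 223.03 276.73
```

```bash
python3 -m inch '[[0.0002,0,-0.001,0,-0.005,0],[0.0005,0,-0.002,0,-0.01,0],[0.0007,0,-0.003,0,-0.015,0],[0.001,0,-0.004,0,-0.02,0],[0.001,0,-0.004,0,-0.02,0]]' >/dev/null;python3 st.py | head -2; python3 sh.py|tail -1
python3 -m inch '[[0.0002,0,-0.001,0,-0.005,0],[0.0005,0,-0.002,0,-0.01,0],[0.0007,0,-0.003,0,-0.015,0],[0.001,0,-0.004,0,-0.02,0],[0.001,0,-0.004,0,-0.02,0]]' >/dev/null;python3 st.py | head -2; python3 sh.py|tail -1
```

```text
[ 0.3894 -0.3155  0.0649] [1.4603 1.8777 2.1548] [ 0.3045 -0.4895  0.0363] 16.275
tip [ 0.5939 -0.1514  0.0732] d 0.025431268801285215 tilt 0.013998339241205337 crestpt z 0.06407221276574195
now 6.506966954962752
[ 0.3899 -0.3146  0.0687] [-0.0817 -0.7708 -2.8155] [-0.0538  0.0674 -0.0499] 16.95
tip [ 0.5945 -0.1505  0.0717] d 0.026484379831411577 tilt 0.034273345278597094 crestpt z 0.06375176271026756
now 5.958485468407021
```

```bash
python3 -m inch '[[0.0002,0,-0.002,0,-0.01,0],[0.0004,0,-0.004,0,-0.02,0],[0.0006,0,-0.006,0,-0.03,0],[0.0008,0,-0.008,0,-0.04,0],[0.0008,0,-0.008,0,-0.04,0]]' >/dev/null;python3 st.py | head -2; python3 sh.py|tail -1
```

```text
[ 0.3921 -0.3136  0.077 ] [ 0.3095  0.3465 -2.3219] [ 0.0793 -0.1158  0.041 ] 17.625
tip [ 0.5964 -0.1492  0.0699] d 0.028721887906236622 tilt 0.07276643709190728 crestpt z 0.06424649278309547
now 5.901878359481379
```

The shoe stays at about 6 mm lift with the bar unloaded, so it's resting on the catch. Now I'll withdraw.

Run:
```python
from h import *
np.set_printoptions(precision=4,suppress=True)
for d,z,th in((.027,.0665,.12),(.026,.065,.2),(.025,.062,.28),(.024,.0605,.32),(.0,.064,.32),(-.03,.069,.32),(-.06,.075,.32),(-.09,.09,.32)): print(d,z,th,target(d,z,th)[0])
```

```text
0.027 0.0665 0.12 [-0.0015  0.0005 -0.0089 -0.0005 -0.0472  0.0022]
0.026 0.065 0.2 [-0.0015  0.0005 -0.0283 -0.0004 -0.1272  0.0023]
0.025 0.062 0.28 [ 0.0002  0.0004 -0.0461 -0.0003 -0.2072  0.0023]
0.024 0.0605 0.32 [ 0.0012  0.0004 -0.0548 -0.0003 -0.2472  0.0023]
0.0 0.064 0.32 [-0.023   0.0004 -0.0566 -0.0003 -0.2472  0.0023]
-0.03 0.069 0.32 [-0.0532  0.0003 -0.0594 -0.0003 -0.2472  0.0023]
-0.06 0.075 0.32 [-0.0836  0.0003 -0.0632 -0.0003 -0.2472  0.0023]
-0.09 0.09 0.32 [-0.1146  0.0002 -0.076  -0.0003 -0.2472  0.0023]
```

```bash
python3 -m inch '[[-0.0015,0,-0.011,0,-0.047,0],[-0.0015,0,-0.020,0,-0.087,0],[-0.0015,0,-0.030,0,-0.127,0],[-0.0007,0,-0.039,0,-0.167,0],[0.0002,0,-0.048,0,-0.207,0],[0.001,0,-0.0565,0,-0.247,0],[0.001,0,-0.0565,0,-0.247,0],[-0.008,0,-0.057,0,-0.247,0],[-0.016,0,-0.0577,0,-0.247,0],[-0.023,0,-0.058,0,-0.247,0],[-0.033,0,-0.059,0,-0.247,0],[-0.043,0,-0.060,0,-0.247,0],[-0.053,0,-0.061,0,-0.247,0],[-0.068,0,-0.064,0,-0.247,0],[-0.084,0,-0.066,0,-0.247,0],[-0.115,0,-0.078,0,-0.247,0],[-0.115,0,-0.078,0,-0.247,0]]';python3 sh.py|tail -1
python3 - <<'E'
from h import *
np.set_printoptions(precision=4,suppress=True)
S=get_state();p=S["eef_pos"];Rc=R.from_rotvec(S["tcp_rot"])
# lay-down: level, yaw 0 at hover, then down
Rt=R.from_rotvec([np.pi,0,0])
for q in([.345,-.362,.17],[.37,-.291,.17],[.37,-.291,.015]): print(Rc.inv().apply(np.array(q)-p),(Rc.inv()*Rt).as_rotvec())
print((Rc.inv()*R.from_matrix(np.c_[X,-Y,[0,0,-1]])).as_rotvec(),S["joint_positions"])
E
```

```text
t: 19.8
eef_pos: [0.303, -0.3846, 0.1643]
tcp_rot: [2.834, 0.987, -0.461]
force: [-0.3, -0.2, -2.8]
opening: 0.0207
gripper_force: 99.4
now 5.896968278937365
[ 0.0404  0.0083 -0.0201] [0.1078 0.3084 0.6674]
[ 0.1009 -0.0317 -0.0402] [0.1078 0.3084 0.6674]
[ 0.1498 -0.0316  0.1069] [0.1078 0.3084 0.6674]
[-0.0004  0.3207 -0.0017] [ 0.5444  0.6686  0.0823  2.0262  0.4702  0.5934 -0.6969]
```

```bash
python3 -m inch '[[0,0,-0.02,0,0.15,0],[0,0,-0.02,0,0.3,0],[0,0,-0.02,0,0.321,0],[0.04,0.008,-0.02,0.04,0.315,0.15],[0.04,0.008,-0.02,0.06,0.313,0.32],[0.04,0.008,-0.02,0.085,0.311,0.5],[0.04,0.008,-0.02,0.1,0.309,0.62],[0.04,0.008,-0.02,0.108,0.3084,0.667],[0.10,-0.032,-0.04,0.108,0.3084,0.667],[0.10,-0.032,-0.04,0.108,0.3084,0.667],[0.10,-0.032,-0.04,0.108,0.3084,0.667],[0.10,-0.032,-0.04,0.108,0.3084,0.667]]'
python3 st.py|head -1
```

```text
t: 21.35
eef_pos: [0.3701, -0.2912, 0.1696]
tcp_rot: [-3.141, -0.004, 0.001]
force: [0.8, 0.4, -4.1]
opening: 0.0207
gripper_force: 99.5
[ 0.3701 -0.2912  0.1696] [ 0.8404  0.4297 -4.1215] [-0.0363  0.1053  0.02  ] 21.35
```

```bash
python3 -m inch '[[0,0,0.05,0,0,0],[0,0,0.1,0,0,0],[0,0,0.13,0,0,0],[0,0,0.145,0,0,0],[0,0,0.15,0,0,0],[0,0,0.154,0,0,0],[0,0,0.154,0,0,0]]'
python3 st.py|head -1
```

```text
t: 22.22
eef_pos: [0.3708, -0.2901, 0.0162]
tcp_rot: [-3.141, -0.006, -0.002]
force: [0.2, 1.3, -3.8]
opening: 0.021
gripper_force: 99.4
[ 0.3708 -0.2901  0.0162] [ 0.2427  1.2987 -3.7859] [-0.0012  0.0961  0.0251] 22.225
```

```bash
python3 -m inch '[[0,0,0.003,0,0,0],[0,0,0.005,0,0,0],[0,0,0.005,0,0,0]]'|sed -n '2p;4p'
python3 -m inch '[[0,0,0.002,0,0,0],[0,0,0.0035,0,0,0],[0,0,0.0035,0,0,0]]'|sed -n '2p;4p'; python3 st.py|head -1
```

```text
eef_pos: [0.3704, -0.2897, 0.0106]
force: [0.1, 0.2, -3.8]
eef_pos: [0.3704, -0.2897, 0.0071]
force: [-0.6, 0.2, -1.9]
[ 0.3704 -0.2897  0.0071] [-0.6011  0.1536 -1.9055] [ 0.0202  0.0736 -0.0208] 22.975
```

Touching the mat. I'll release slowly and then back off.

```bash
python3 -m inch '[[0,0,0,0,0,0],[0,0,0,0,0,0],[0,0,-0.001,0,0,0],[0,0,-0.002,0,0,0],[0,0,-0.002,0,0,0]]' 0.05 20 | tail -3
python3 -m inch '[[0,0,0,0,0,0],[0,0,0,0,0,0],[0,0,-0.02,0,0,0],[0,0,-0.06,0,0,0],[0,0,-0.11,0,0,0],[0,0,-0.16,0,0,0],[0,0,-0.16,0,0,0],[-0.06,0.1,-0.16,0,0,0],[-0.06,0.15,-0.16,0,0,0],[-0.06,0.2,-0.16,0,0,0],[-0.06,0.2,-0.16,0,0,0],[-0.06,0.2,-0.16,0,0,0]]' 0.0854
python3 - <<'E'
from h import *
t=capture("top");hsv=cv2.cvtColor(t,cv2.COLOR_BGR2HSV)
m=cv2.inRange(hsv,(0,150,80),(8,255,255))|cv2.inRange(hsv,(172,150,80),(180,255,255));m[:220]=0;m[:,:235]=0;m[:,300:]=0
ys,xs=np.nonzero(m);print(len(xs),cv2.minAreaRect((plane("top",np.c_[xs,ys],.017)[:,:2]*1000).astype(np.float32)))
g=t.max(2).astype(float);L=[]
for v in range(165,260,10):
    w=np.clip(g[v,245:283]-50,0,20);L.append((245+(w*np.arange(38)).sum()/w.sum(),v))
print(np.round(plane("top",L,.015)[:,:2],4).tolist())
t0=cv2.imread("pics/top0.png");d=(cv2.absdiff(t,t0).max(2)>40).astype(np.uint8)
n,l,st,_=cv2.connectedComponentsWithStats(d);print(st[1:][st[1:,4]>15])
s=capture("side");s0=cv2.imread("pics/side0.png");d=(cv2.absdiff(s,s0).max(2)>40).astype(np.uint8)
n,l,st,_=cv2.connectedComponentsWithStats(d);print("side",st[1:][st[1:,4]>15])
E
python3 sh.py|tail -1
```

```text
force: [0.4, -0.2, 0.1]
opening: 0.0503
gripper_force: 0.0
t: 25.1
eef_pos: [0.3096, -0.4916, 0.1675]
tcp_rot: [-3.14, -0.0, 0.002]
force: [-0.2, 0.7, 0.0]
opening: 0.0852
gripper_force: 0.0
546 ((363.44537353515625, -290.3116760253906), (23.270580291748047, 98.62521362304688), 89.46774291992188)
[[0.6093, -0.2911], [0.588, -0.2912], [0.5668, -0.2907], [0.5458, -0.2906], [0.5249, -0.2907], [0.5042, -0.2904], [0.4836, -0.2901], [0.4632, -0.2903], [0.4429, -0.2902], [0.4227, -0.2902]]
[[  141   107    34    25    75]
 [  166   133    11     8    21]
 [  179   150     9     6    17]
 [  179   152    12     8    16]
 [  258   156     3    10    17]
 [  259   252   301   168 17576]
 [  255   259     5    58   184]
 [  265   259     5    58   141]
 [  339   291    12    12    83]
 [  421   357     8     8    36]
 [  385   372   116    48  3896]
 [  516   385    13    23   150]
 [  154   395    39    24   298]
 [  135   407    18     9    52]]
side [[ 390    0   79  170 5424]
 [ 397  115   11    7   31]
 [ 403  123    4   10   19]
 [ 426  125   10    8   28]
 [ 395  134    8    7   36]
 [ 366  186   88   96 2241]
 [ 350  193   69  108 2260]
 [ 167  222   14    9   48]
 [ 146  225   18    6   34]
 [ 154  228   16   12   40]
 [ 200  229    7    3   16]
 [ 174  230   16    6   36]
 [ 192  236    5    6   16]
 [ 171  240    4    7   16]
 [ 176  242   18    8   36]
 [ 172  244   26   12  112]
 [ 323  259   49   18  108]
 [ 144  261   20    8   47]
 [ 182  263    7    5   18]
 [ 141  264    8   19   34]
 [ 315  264    6    6   17]
 [ 146  266   23   12   59]
 [ 221  267    5   11   20]
 [ 322  269   28   10   58]
 [ 157  275   27    5   35]
 [ 358  276   11    7   30]
 [ 166  281   50    9   80]
 [ 144  289   21    5   46]
 [ 557  313    3   34   51]
 [ 439  362   27   50  398]
 [ 507  386   24   19   97]
 [ 447  407    8   13   52]]
now 5.905224993031853
```

```bash
python3 -c "
from rig import *
print(sign_off())"
```

```text
the job is handed in; nothing more can be done
None
```

The job is handed in at about 25 s: the shoe rests on its catch, about 6 mm up by the camera, the bar lies flat on the mat, and the fulcrum block shows no movement. I estimate about 70 N at the stops against the 75 N limit, and sign-off returned no verdict.

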